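# Clear the window and move a sprung dust cover to the other read head

### The job

Two identical optical read heads stand on the bench; one wears a dust cover, and a small sign lies across the open window of the other. First lift the sign off and lay it flat on the bench; then pinch the cover's two side tabs together to free it, turn it end for end so that its notch goes round the open head's stud, fit it flat into that window with the tabs still pinched and let them spring out under the rim. Leave the other things standing where they are.

Things in the scene. Friction and masses are not known exactly. Their poses are not given: they have to be found in the camera images.
- cover_mid (a point): Middle of the dust cover (loose, 100 to 200 g), 12 mm above its plate's underside; x along the plate to the notched end, y across, z up. Black plate 144 x 74 x 6 mm. At its middle two grey tabs stand up to 36 mm above the plate's underside (30 mm above its top), each 30 mm long in x and 8 mm thick, outer faces 58 mm apart in y when free, 42 mm when pinched to their stops
- cover: The same cover, origin at the middle of its plate's underside, 12 mm below cover_mid, same axes. Below the plate four small fixed lugs reach down 5 mm (95 mm over all in x, 46 mm in y) and the tabs' stems and catches 13.5 mm. It starts clipped into the covered head and can be neither lifted out nor fitted unless both tabs are pinched at least 6 mm in
- cover_notch (a point): Point of the cover that belongs on the stud's axis: inside its notch (24 mm wide, 18 mm deep, in the middle of the +x end), on the centre line, 63.5 mm from the middle, level with the plate's underside
- tab_left (a joint): Travel of the tab on the cover's +y side: 0 sprung out, 0.008 m fully pinched in towards the other tab, at its stop. Spring 4 N when out, 8 N when in. Under the plate each tab has a flat-topped catch, 28 mm long in x, 5.5 mm thick: the two measure 70 mm across in y when free, 54 mm when fully pinched (their stems 58 and 42 mm)
- tab_right (a joint): The same for the tab on the cover's -y side
- head_covered_seat (a point): Centre of the window of the fixed read head that wears the cover at the start, level with its flat top, 70 mm above the bench; x along the head to its stud, y across, z up. Grey housing 156 x 100 x 70 mm; window 100 (x) x 60 (y) mm in a 6 mm thick lip, 124 x 80 mm below the lip, floor 40 mm below the top
- head_open_seat (a point): The same point and axes of the like read head whose window is open at the start: the cover belongs here, its x along this x, the underside of its plate flat on the head's top, the catches under the lip with 2 mm of play. The two heads point roughly opposite ways along the bench, so the cover must be turned about half a turn
- head_open_stud (a point): Foot of the open head's upright steel stud, level with the head's top, 63.5 mm from the window's centre along x; stud 10 mm in diameter, 14 mm high. The covered head has the same
- sign_mid (a point): Middle of the small loose sign, a flat white plate 44 (x) x 100 (y) x 9 mm (z), 30 to 55 g, half-way up; at the start it lies flat across the open head's window, its long side y roughly across the head, resting on the lip at both ends, its underside level with the head's top
- sign_strip: The same sign, origin at the middle of its underside. Bench that is always free to lay it on: x 0.37 to 0.475, y -0.37 to -0.12, before the bench scale (62 mm high, its front at x 0.478, y -0.29 to -0.09). Right of that stands a water bath, 226 mm high, from x 0.47, y -0.69 to -0.36
- dropper_bottle: Bystander, leave alone: small brown dropper bottle, 34 mm across, 102 mm high, standing behind the covered read head; origin at the middle of its underside
- beaker_50: Bystander, leave alone: small glass beaker, 48 mm across, 58 mm high, standing behind the open read head; origin at the middle of its underside
- specimen_cup_0: Bystander, leave alone: specimen cup with screw lid, 62 mm across, 68 mm high, at the back; origin at the middle of its underside
- bottle_small: Bystander, leave alone: small reagent bottle, 44 mm across, 89 mm high, among the read heads; origin at the middle of its underside
- lab_timer: Bystander, leave alone: flat countdown timer, 70 x 66 x 19 mm, at the front right; origin at the middle of its underside
- tape_roll: Bystander, leave alone: roll of tape lying flat, 92 mm across, 48 mm high, at the front right; origin at the middle of its underside
Not all that is in view belongs to the job. There is more than one size of the sign_strip; the job needs the larger.

How it is judged:
On the way, in this order (a step that is already met when the one before it is completed fails the run):
1. the sign is lifted clear of the open head (height (world z) of sign_mid above 0.09 m), for 0.1 s.
2. the sign lies flat on the bench (height (world z) of sign_mid below 0.012 m and angle between sign_mid's own z axis and vertical below 0.15 rad and linear speed of sign_strip below 0.03 m/s), for 0.2 s.
3. the cover is unclipped and lifted clear of the head that wore it (distance between cover_mid and head_covered_seat above 0.05 m), for 0.1 s.
4. the cover lies flat in the open head's window, notch round the stud, with both tabs still pinched (z of cover_mid in the frame of head_open_seat below 0.015 m and horizontal distance between cover_mid and head_open_seat below 0.006 m and horizontal distance between cover_notch and head_open_stud below 0.008 m and value of joint each of tab_left, tab_right above 0.004 m), for 0.04 s.
At the end, for the whole second after the job is handed in: The cover lies flat in the open head's window: plate within 3 mm of the top and 0.06 rad of level, middle within 6 mm of the window's centre, notch point within 8 mm of the stud's axis; both tabs sprung out to within 3 mm of free; the sign lies flat on the bench; all at rest (all of step 2 and z of cover_mid in the frame of head_open_seat between 0.008 and 0.015 m and horizontal distance between cover_mid and head_open_seat below 0.006 m and horizontal distance between cover_notch and head_open_stud below 0.008 m and angle between cover_mid's own z axis and vertical below 0.06 rad and value of joint each of tab_left, tab_right below 0.003 m and linear speed of cover below 0.02 m/s); the robot touches nothing.
It fails at once if a bystander was moved by more than 25 mm or tipped over (distance of any of dropper_bottle, beaker_50, specimen_cup_0, bottle_small, lab_timer, tape_roll from where it was at the start of the episode above 0.025 m or angle between any of dropper_bottle, beaker_50, specimen_cup_0, bottle_small, lab_timer, tape_roll's own z axis and vertical above 0.4 rad).
It also fails if it takes over 67 s, if anything falls off the work surface, if the arm or the gripper's body presses on something with over 40 N, if the wrist force passes 120 N, or if a joint passes its speed limit or range.

### The arm

A 6-joint arm with a two-finger parallel gripper is mounted at the origin on a cart in front of the work surface, level with it; the furniture and walls round the work are solid. World frame = base frame: x ahead of the robot, y to its left, z up, the work surface at z = 0. Lengths are in m, angles in rad, forces in N, time in s.
With the tool pointing down it reaches from about 0.35 to 0.875 m from the base axis. Payload 15.5 kg.
Tool frame: the origin (TCP) lies on the centre line of the jaws, within the pads' length; the fingertips stand 14 mm ahead of it and the grasp point (between the pads) lies 5 mm behind it; x points along the fingers, z is the direction in which the jaws open and shut, and the axes are right-handed (so a half turn about x gives the same grasp; the last joint's range is limited). The gripper opens to 85 mm and grips with 20 to 120 N. Pads are 22 mm wide; open, the fingers measure 114 mm over their backs; the gripper's body (76 mm by 85 mm) begins 54 mm behind the grasp point. The pads swing forward as they close: fully open they stand 13 mm farther back than shut.
Start: joints at [-1.3, 0.494, 1.345, -0, 1.302, -0.096], TCP at [0.224, -0.583, 0.209] pointing down, gripper open.
Joint ranges: [-2.91, 2.91], [-0.82, 2.16], [0.22, 2.67], [-1.22, 4.37], [0.12, 2.79], [-3.08, 3.08]. Speed limits (rad/s): [1.89, 1.89, 2.57, 3.01, 3.01, 3.01].

### API

Orientations are given as a unit quaternion [x, y, z, w].
In Python, from cell import state, snapshot, finish_job gives the robot as it stands.
- The arm moves only by the shell command python3 -m crank 'ROWS' [FORCE]. ROWS is JSON, a list that holds one entry, the list of rows, each a list of 7 numbers: the turn, a rotation vector about the tool's x, y, z in degrees, then the shift along the tool's x, y, z in mm, then the opening, from 0 (shut) to 1 (fully open). A call has 1 to 12 rows; each row is the pose to reach, as a shift and turn from the pose commanded when the call began, along the tool's axes at that moment; what a row does not reach only later rows make up. A row lasts 1/12 s, in which the tool goes at most 41.7 mm and 7.16 degrees, less where a joint would pass 70% of its speed; a pose out of reach is approached as far as the arm can. A call with a gripper value outside its range is refused whole. The fingers move at their own pace and stop on an object; FORCE is the grip in N (left out, the last holds). Time passes only in rows, so rows that repeat a pose let the fingers close. It gives the time, the measured TCP pose, the force and the opening at its end, in the units of the state.
- state(): the state, without advancing time (a new reading comes with each control period).
- snapshot(name): name is "side" or "top" or "wrist"; returns a dict with "color" (400x640x3 uint8, red, green, blue), "vfov" (degrees; the focal length in pixels is half the picture's height over the tangent of half this angle, whatever the lens; pixels are square), "cx", "cy" (the principal point, pixels), "world_to_cam" (4x4, takes a point from world to camera coordinates); the wrist camera has in their place "hand_eye" (4x4, takes a point from camera to tool coordinates, whose origin is the TCP and whose axes are the tool frame's). Camera axes: x right, y down, z forward; pixel columns grow to the right and rows downward; lengths in m; the calibration is good to about 2 mm. A picture is of the moment at which its call begins: read the wrist's pose just before it. There is no depth.
- finish_job(): hands the job in, once; it reports no verdict.
The state is a dict: "t": time; "qpos": joint angles; "qvel": joint speeds; "tau": joint torques, N m; "tcp_pos": TCP position; "tool_rot": TCP orientation; "force": force on the tool from outside, world axes, zero at the start; "wrist_torque": the same for the moment, N m; "gripper_width": finger opening in m.
Only numpy, scipy, OpenCV 4.12 (cv2) and the standard library are available. Lean on these libraries where they do the work, as an engineer would, in place of code of your own. Each camera call takes 0.05 s, during which the arm holds its last target.

## Working session

There is one attempt and no reset: what is moved stays moved. The work goes in short steps, Python scripts to look and compute and a shell command to move; the robot and the scene stay as the last step left them, time stands still between calls to the robot, and variables do not carry over. Pictures are saved under pics/ and viewed, and the job is handed in when it is done.

```bash
ls; mkdir -p pics; python3 - <<'E'
from cell import state,snapshot
import cv2,json
s=state();print(s)
for n in("top","side","wrist"):
    d=snapshot(n);cv2.imwrite(f"pics/a_{n}.png",d["color"][:,:,::-1])
    print(n,{k:(v.tolist() if hasattr(v,'tolist') else v) for k,v in d.items() if k!="color"})
E
```

```text
pics
{'t': 0.0, 'qpos': array([-1.29951086e+00,  4.94195872e-01,  1.34610334e+00, -1.58354272e-06,
        1.30247165e+00, -9.55113553e-02]), 'qvel': array([-0.00080322,  0.00069514, -0.00027087,  0.00047642,  0.00014692,
        0.00026668]), 'tau': array([ 1.22006317e-03, -8.82145786e+01, -3.83865881e+01,  1.52745479e-04,
        1.02630511e-02, -3.55579630e-05]), 'tcp_pos': array([ 0.22404053, -0.58307731,  0.20860178]), 'tool_rot': array([ 0.40069573,  0.58312042, -0.40016144,  0.58248119]), 'force': array([-0.74186534,  0.43306946,  0.73671311]), 'wrist_torque': array([-0.0175376 , -0.02150665, -0.00127109]), 'gripper_width': 0.08542241280673697}
top {'vfov': 44.524210624545304, 'cx': 320.508434431057, 'cy': 209.09357636126788, 'world_to_cam': [[0.01371946606576664, -0.9996918031250607, 0.020689973790098525, -0.1396797508898085], [-0.9890773938470484, -0.016604960366387735, -0.146458814251519, 0.5891403709878639], [0.14675723229742554, -0.018454648622918252, -0.9890003744754619, 1.5435156701464054], [0.0, 0.0, 0.0, 1.0]]}
side {'vfov': 42.86118487422422, 'cx': 321.7161413017807, 'cy': 196.58868698338765, 'world_to_cam': [[-0.9838716703306128, -0.17885476904153094, -0.0027400569247413666, 0.5429262864063364], [-0.10012294439360261, 0.5633361430730065, -0.8201388820886282, 0.17589854777517222], [0.14822932343772524, -0.8066370692565088, -0.5721579381381199, 1.5129723120477934], [0.0, 0.0, 0.0, 1.0]]}
wrist {'vfov': 61.60762754377517, 'cx': 319.35856006770695, 'cy': 192.98271195425863, 'hand_eye': [[0.0004922111044045671, -0.3258662295302485, 0.94541575943072, -0.1647898272205923], [8.749964819708074e-05, -0.9454158563008671, -0.32586630847436093, 0.08458605321190682], [0.999999875036011, 0.0002431185619324427, -0.0004368310023081552, 0.0010872719360561778], [0.0, 0.0, 0.0, 1.0]]}
```

View pics/a_top.png

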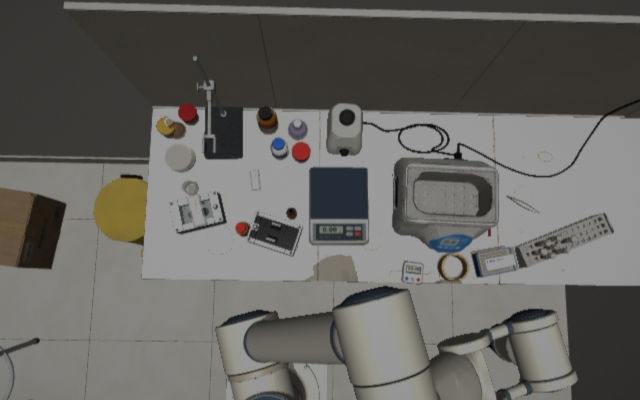

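View pics/a_side.png

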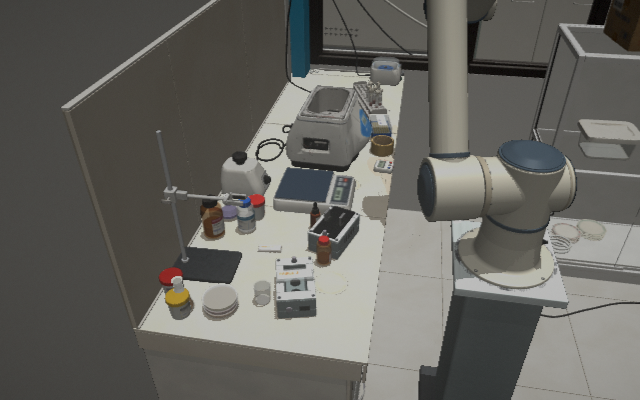

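View pics/a_wrist.png

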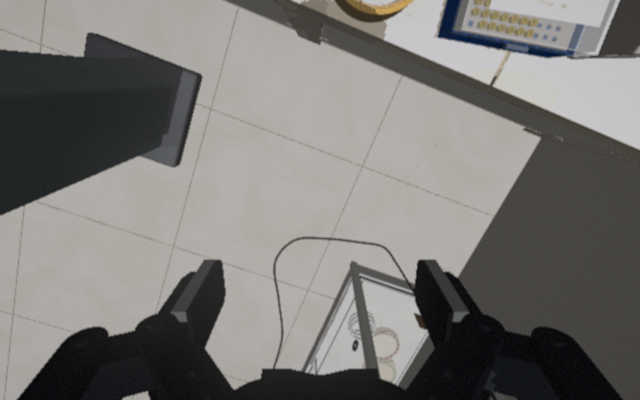

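```bash
python3 - <<'E'
import cv2
a=cv2.imread("pics/a_top.png")
cv2.imwrite("pics/b1.png",cv2.resize(a[160:270,150:310],None,fx=5,fy=5,interpolation=cv2.INTER_CUBIC))
a=cv2.imread("pics/a_side.png")
cv2.imwrite("pics/b2.png",cv2.resize(a[190:330,240:380],None,fx=4.2,fy=4.2,interpolation=cv2.INTER_CUBIC))
E
```

```text
(no output)
```

View pics/b1.png

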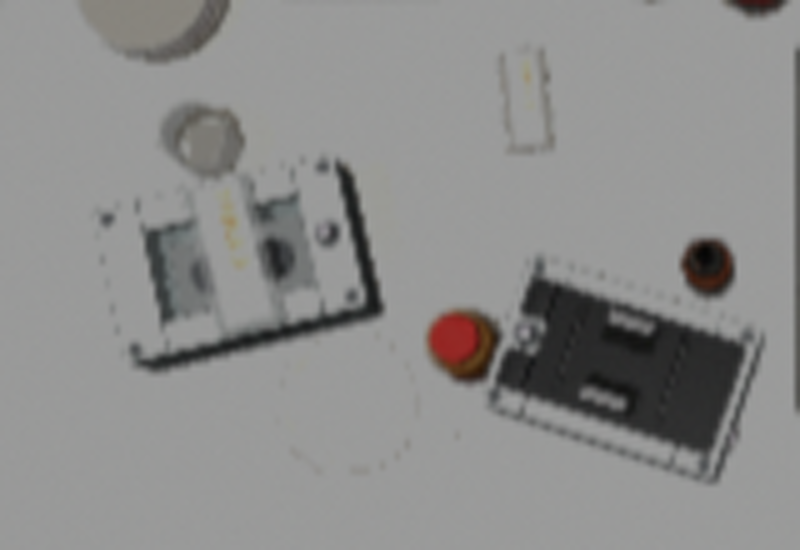

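View pics/b2.png

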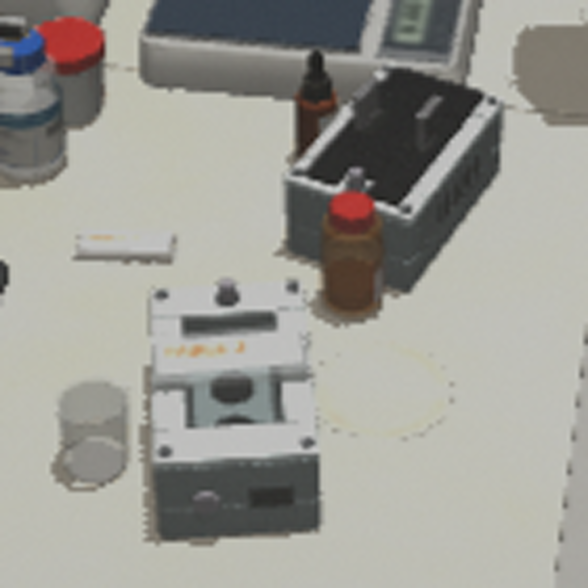

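```bash
cat > h.py <<'E'
import numpy as np,cv2
from cell import state,snapshot
from scipy.spatial.transform import Rotation as R
def cam(d,s=None):
    """return f,cx,cy,T(cam->world)"""
    f=200/np.tan(np.radians(d["vfov"])/2)
    if "hand_eye" in d:
        T=np.eye(4);T[:3,:3]=R.from_quat(s["tool_rot"]).as_matrix();T[:3,3]=s["tcp_pos"]
        T=T@np.array(d["hand_eye"])
    else: T=np.linalg.inv(np.array(d["world_to_cam"]))
    return f,d["cx"],d["cy"],T
def px2w(c,uv,z):
    f,cx,cy,T=c;r=T[:3,:3]@np.array([(uv[0]-cx)/f,(uv[1]-cy)/f,1])
    return T[:3,3]+r*(z-T[2,3])/r[2]
def w2px(c,p):
    f,cx,cy,T=c;q=np.linalg.inv(T)@np.append(p,1);return np.array([q[0]/q[2]*f+cx,q[1]/q[2]*f+cy])
def move(target_pos,yaw=None,Rt=None):
    """yaw: world angle of the tool z (jaw axis); tool x = down. prints turn(deg) & shift(mm)"""
    s=state();R0=R.from_quat(s["tool_rot"])
    if Rt is None:
        if yaw is None: Rt=R0
        else:
            z=np.array([np.cos(yaw),np.sin(yaw),0]);x=np.array([0,0,-1.]);y=np.cross(z,x)
            Rt=R.from_matrix(np.c_[x,y,z])
    turn=np.degrees((R0.inv()*Rt).as_rotvec());sh=R0.inv().apply(np.array(target_pos)-s["tcp_pos"])*1000
    print("turn",turn.round(2),"shift",sh.round(1));return turn,sh
def shot(name,file):
    s=state();d=snapshot(name);cv2.imwrite("pics/"+file,d["color"][:,:,::-1]);
    np.save("pics/"+file+".npy",{"s":s,"d":d},allow_pickle=True);return s,d
def load(file):
    o=np.load("pics/"+file+".npy",allow_pickle=True).item();return cam(o["d"],o["s"])
E
python3 - <<'E'
from h import *
s=state();d=snapshot("top");c=cam(d)
g=lambda u,v:((u+.5)/5-.5+150,(v+.5)/5-.5+160)
def P(n,u,v,z): print(n,px2w(c,g(u,v),z).round(4))
for q in [(105,218),(322,165),(137,350),(352,297)]:P("open screw",*q,.07)
P("open stud",326,230,.084)
for q in [(540,265),(748,333),(497,397),(710,470)]:P("cov screw",*q,.07)
P("cov stud",529,333,.084)
P("tabtop",633,318,.106);P("tabtop",605,395,.106)
P("sign",235,255,.079)
P("bottle_small",460,338,.089);P("dropper",708,255,.102);P("beaker",210,140,.058);P("smallsign",527,100,.009)
R0=R.from_quat(s["tool_rot"]).as_matrix();print(R0.round(3))
E
```

```text
open screw [0.5984 0.3474 0.07  ]
open screw [0.6351 0.2114 0.07  ]
open screw [0.5144 0.3224 0.07  ]
open screw [0.5503 0.1886 0.07  ]
open stud [0.5909 0.2042 0.084 ]
cov screw [0.5728 0.0701 0.07  ]
cov screw [ 0.5314 -0.0632  0.07  ]
cov screw [0.4881 0.0945 0.07  ]
cov screw [ 0.4441 -0.041   0.07  ]
cov stud [0.5276 0.0741 0.084 ]
tabtop [0.5355 0.0075 0.106 ]
tabtop [0.4874 0.0234 0.106 ]
sign [0.5747 0.2617 0.079 ]
bottle_small [0.5232 0.1165 0.089 ]
dropper [ 0.5764 -0.038   0.102 ]
beaker [0.6524 0.2865 0.058 ]
smallsign [0.6926 0.0892 0.009 ]
[[-0.     0.934  0.359]
 [ 0.001  0.359 -0.934]
 [-1.     0.    -0.001]]
```

```bash
python3 - <<'E'
from h import *
move([0.575,0.262,0.16],np.radians(-75)) 
move([0.42,-0.1,0.22],np.radians(-75)) 
E
```

```text
turn [ 6.01 -0.04 -0.  ] shift [  49.3  630.7 -663.1]
turn [ 6.01 -0.04 -0.  ] shift [ -10.9  356.2 -380.8]
```

```bash
python3 -m crank '[[[6,0,0,-11,356,-381,0.7],[6,0,0,-11,356,-381,0.7],[6,0,0,-11,356,-381,0.7],[6,0,0,-11,356,-381,0.7],[6,0,0,-11,356,-381,0.7],[6,0,0,-11,356,-381,0.7],[6,0,0,-11,356,-381,0.7],[6,0,0,-11,356,-381,0.7],[6,0,0,-11,356,-381,0.7],[6,0,0,-11,356,-381,0.7],[6,0,0,-11,356,-381,0.7],[6,0,0,-11,356,-381,0.7]]]' 30; python3 - <<'E'
from h import *
move([0.575,0.262,0.16],np.radians(-75)) 
E
```

```text
t: 1.2
tcp_pos: [0.412, -0.1181, 0.2199]
tool_rot: [0.431, 0.561, -0.43, 0.561]
force: [1.9, -0.9, -0.7]
gripper_width: 0.0599
turn [-0.    0.01 -0.02] shift [  59.9  255.8 -325. ]
```

```bash
python3 -m crank '[[[0,0,0,60,256,-325,0.7],[0,0,0,60,256,-325,0.7],[0,0,0,60,256,-325,0.7],[0,0,0,60,256,-325,0.7],[0,0,0,60,256,-325,0.7],[0,0,0,60,256,-325,0.7],[0,0,0,60,256,-325,0.7],[0,0,0,60,256,-325,0.7],[0,0,0,60,256,-325,0.7],[0,0,0,60,256,-325,0.7],[0,0,0,60,256,-325,0.7],[0,0,0,60,256,-325,0.7]]]' 30; python3 - <<'E'
from h import *
shot("wrist","c_open.png");print(state()["tcp_pos"],state()["qpos"])
E
```

```text
t: 2.2
tcp_pos: [0.5748, 0.262, 0.1587]
tool_rot: [0.429, 0.562, -0.43, 0.561]
force: [0.1, -0.8, -0.1]
gripper_width: 0.0598
[0.57438129 0.26056245 0.15909825] [ 3.31322526e-01  5.50782622e-01  1.38912083e+00 -1.54452700e-04
  1.20283740e+00  1.63869830e+00]
```

View pics/c_open.png

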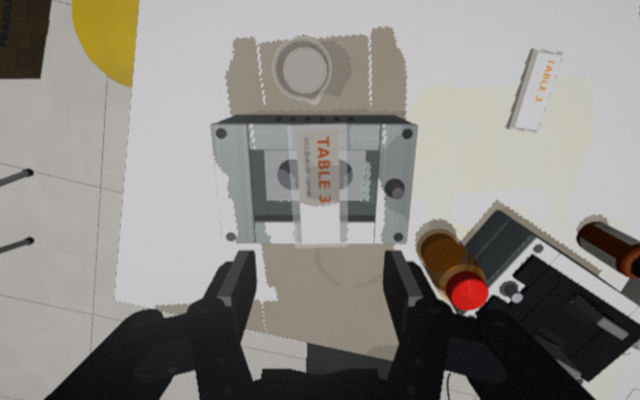

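```bash
python3 - <<'E'
import cv2
a=cv2.imread("pics/c_open.png")
cv2.imwrite("pics/c1.png",cv2.resize(a[105:255,205:425],None,fx=3.6,fy=3.6,interpolation=cv2.INTER_CUBIC))
E
```

```text
(no output)
```

View pics/c1.png

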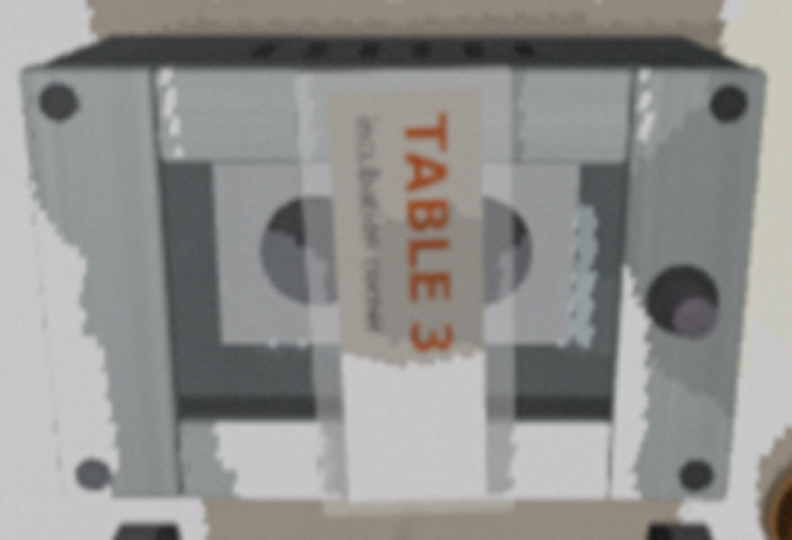

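```bash
python3 - <<'E'
from h import *
c=load("c_open.png")
g=lambda u,v:((u+.5)/3.6-.5+205,(v+.5)/3.6-.5+105)
P=lambda u,v,z:px2w(c,g(u,v),z)
sc=np.array([P(*q,.07) for q in [(59,102),(728,103),(93,474),(697,474)]])
print(sc.round(4));C=sc.mean(0);x=(sc[1]+sc[3]-sc[0]-sc[2]);print("C",C.round(4),"yaw",np.degrees(np.arctan2(x[1],x[0])))
st=P(694,318,.084);print("stud",st.round(4),np.linalg.norm(st-C),np.degrees(np.arctan2(*(st-C)[1::-1])))
print("studfoot",P(678,292,.07).round(4))
sg=np.array([P(*q,.079) for q in [(300,69),(510,68),(326,511),(513,509)]]);S=sg.mean(0)
print(sg.round(4),"S",S.round(4));y=sg[0]+sg[1]-sg[2]-sg[3];print("y dir",np.degrees(np.arctan2(y[1],y[0])),np.linalg.norm(y)/2)
w=P(155,69,.07),P(624,69,.07);print(np.array(w).round(4))
E
```

```text
[[0.5991 0.3444 0.07  ]
 [0.6355 0.2093 0.07  ]
 [0.5158 0.3221 0.07  ]
 [0.5526 0.1867 0.07  ]]
C [0.5758 0.2656 0.07  ] yaw -74.86149725943596
stud [0.5925 0.2048 0.084 ] 0.0646111675019101 -74.65583726069991
studfoot [0.5935 0.2056 0.07  ]
[[0.6203 0.2968 0.079 ]
 [0.6314 0.2563 0.079 ]
 [0.5255 0.2681 0.079 ]
 [0.5371 0.2274 0.079 ]] S [0.5786 0.2622 0.079 ]
y dir 16.951390825913574 0.09884072246468542
[[0.611  0.3263 0.07  ]
 [0.6365 0.2325 0.07  ]]
```

```bash
python3 - <<'E'
from h import *
move([0.5786,0.2622,0.084],np.radians(-73.05)) 
E
```

```text
turn [-1.85  0.01  0.07] shift [75.1  4.6 -0.5]
```

```bash
python3 -m crank '[[[-2,0,0,40,4.6,-0.5,0.7],[-2,0,0,62,4.6,-0.5,0.7],[-2,0,0,75,4.6,-0.5,0.7],[-2,0,0,75,4.6,-0.5,0.7],[-2,0,0,75,4.6,-0.5,0.7],[-2,0,0,75,4.6,-0.5,0.7],[-2,0,0,75,4.6,-0.5,0.4],[-2,0,0,75,4.6,-0.5,0.4],[-2,0,0,75,4.6,-0.5,0.4],[-2,0,0,75,4.6,-0.5,0.4],[-2,0,0,75,4.6,-0.5,0.4],[-2,0,0,75,4.6,-0.5,0.4]]]' 30; python3 - <<'E'
from h import *
shot("wrist","d.png");s=state();print(s["tcp_pos"],s["force"],s["gripper_width"])
E
```

```text
t: 3.25
tcp_pos: [0.5791, 0.2619, 0.0848]
tool_rot: [0.421, 0.568, -0.42, 0.568]
force: [0.3, 0.8, -0.2]
gripper_width: 0.0343
[0.57909936 0.26185528 0.08478384] [-0.67518644  0.09126987  0.33007357] 0.03441253454649056
```

View pics/d.png

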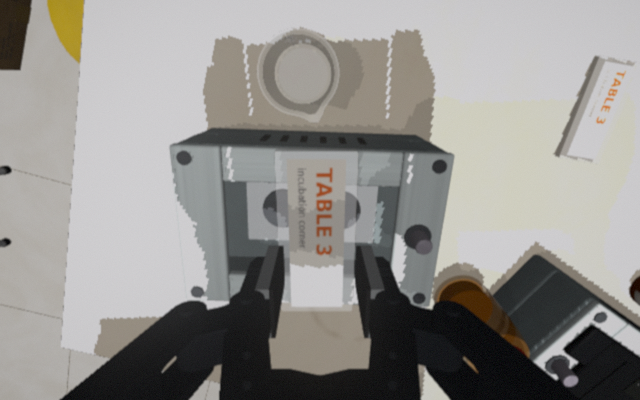

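```bash
python3 - <<'E'
from h import *
c=load("d.png");o=np.load("pics/d.png.npy",allow_pickle=True).item()["s"]
Rm=R.from_quat(o["tool_rot"])
for dx in (0,4,8,14):
  print(dx,[w2px(c,o["tcp_pos"]+Rm.apply([dx/1000,y,z])).round(0).tolist() for y in(.011,-.011) for z in (-.0172,.0172)])
a=cv2.imread("pics/d.png")
cv2.imwrite("pics/d1.png",cv2.resize(a[200:360,220:420],None,fx=3.6,fy=3.6,interpolation=cv2.INTER_CUBIC))
E
```

```text
0 [[285.0, 223.0], [350.0, 223.0], [287.0, 259.0], [348.0, 259.0]]
4 [[286.0, 220.0], [349.0, 220.0], [287.0, 255.0], [348.0, 255.0]]
8 [[287.0, 217.0], [348.0, 217.0], [288.0, 252.0], [347.0, 252.0]]
14 [[288.0, 213.0], [348.0, 213.0], [289.0, 247.0], [347.0, 247.0]]
```

View pics/d1.png

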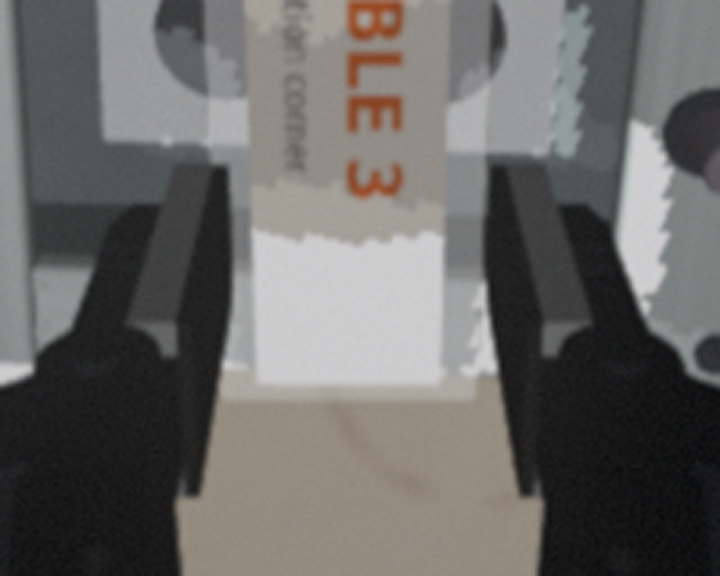

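```bash
python3 - <<'E'
from h import *
shot("side","e.png")
c=load("e.png");o=state();Rm=R.from_quat(o["tool_rot"])
for dx in (-.024,0,.014): print(dx,[w2px(c,o["tcp_pos"]+Rm.apply([dx,0,z])).round(1).tolist() for z in (-.017,.017)])
a=cv2.imread("pics/e.png")
cv2.imwrite("pics/e1.png",cv2.resize(a[160:320,220:380],None,fx=3.7,fy=3.7,interpolation=cv2.INTER_CUBIC))
E
```

```text
-0.024 [[293.7, 268.8], [292.8, 260.0]]
0 [[294.1, 275.6], [293.1, 266.7]]
0.014 [[294.2, 279.6], [293.3, 270.6]]
```

View pics/e1.png

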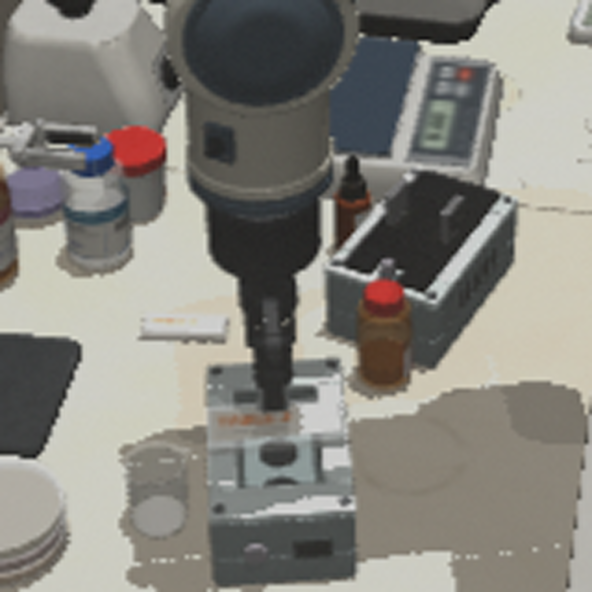

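```bash
python3 -m crank '[[[0,0,0,0,0,0,0.7],[0,0,0,0,0,0,0.7],[0,0,0,0,0,0,0.7],[0,0,0,10,0,0,0.7],[0,0,0,20,0,0,0.7],[0,0,0,26,0,0,0.7],[0,0,0,26,0,0,0.7],[0,0,0,26,0,0,0.7]]]' 30; python3 - <<'E'
from h import *
shot("wrist","f.png");shot("side","g.png");s=state();print(s["tcp_pos"],s["force"],s["gripper_width"])
a=cv2.imread("pics/g.png")
b=cv2.imread("pics/f.png")
cv2.imwrite("pics/g1.png",np.hstack([cv2.resize(a[220:320,250:350],(400,400),interpolation=cv2.INTER_CUBIC),cv2.resize(b[200:360,240:400],(400,400),interpolation=cv2.INTER_CUBIC)]))
E
```

```text
t: 4.02
tcp_pos: [0.5786, 0.2617, 0.0579]
tool_rot: [0.42, 0.569, -0.421, 0.568]
force: [0.3, 0.7, 0.1]
gripper_width: 0.0599
[0.5792326  0.2618651  0.05877169] [-0.53291561  0.52475073 -0.02434638] 0.05973852290419214
```

View pics/g1.png

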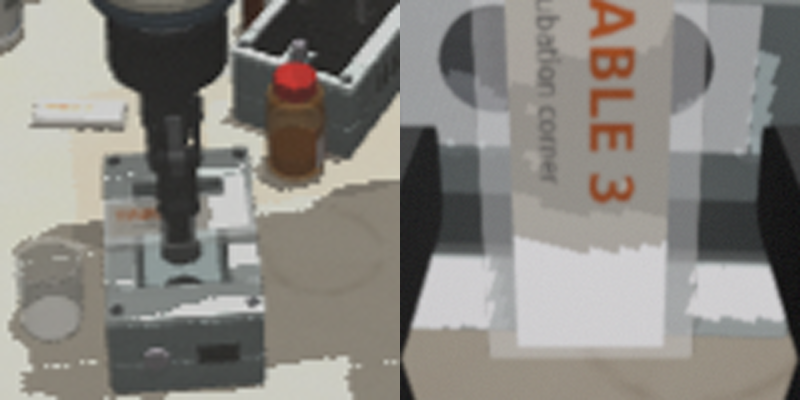

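```bash
python3 -m crank '[[[0,0,0,8,0.5,0,0.7],[0,0,0,8,0.5,0,0.7],[0,0,0,8,0.5,0,0.7],[0,0,0,8,0.5,0,0.42],[0,0,0,8,0.5,0,0.42],[0,0,0,8,0.5,0,0.42],[0,0,0,8,0.5,0,0.42],[0,0,0,8,0.5,0,0.42]]]' 30; python3 - <<'E'
from h import *
shot("wrist","f2.png");s=state();print(s["tcp_pos"],s["force"],s["gripper_width"])
E
```

```text
t: 4.78
tcp_pos: [0.5797, 0.262, 0.051]
tool_rot: [0.421, 0.568, -0.42, 0.569]
force: [-2.1, -1.3, 6.4]
gripper_width: 0.0421
[0.57966779 0.26198776 0.05103723] [-1.70137345 -0.64417446  5.73554577] 0.04244887343408259
```

View pics/f2.png

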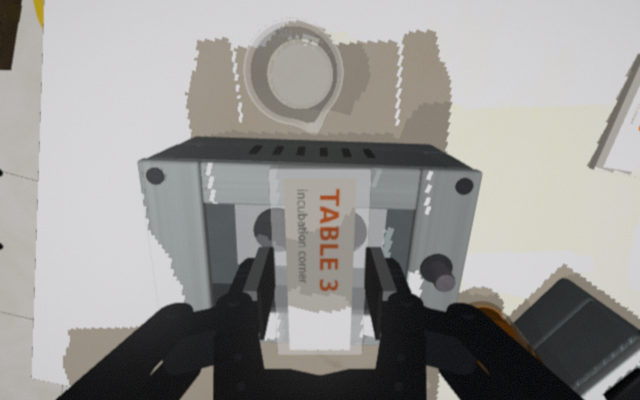

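```bash
python3 -m crank '[[[0,0,0,-6,0,0,0.7],[0,0,0,-6,0,0,0.7],[0,0,0,-6,0,0,0.7],[0,0,0,7,0,0,0.7],[0,0,0,7,0,0,0.7],[0,0,0,7,0,0,0.7],[0,0,0,7,0,0,0.42],[0,0,0,7,0,0,0.42],[0,0,0,7,0,0,0.42],[0,0,0,7,0,0,0.42],[0,0,0,7,0,0,0.42]]]' 30; python3 - <<'E'
from h import *
s=state();print(s["tcp_pos"],s["force"],s["gripper_width"])
E
```

```text
t: 5.75
tcp_pos: [0.5798, 0.262, 0.0442]
tool_rot: [0.421, 0.568, -0.42, 0.569]
force: [-1.8, 0.5, 7.2]
gripper_width: 0.0437
[0.57983679 0.26203936 0.04422016] [-1.79387151  0.45438396  7.16889858] 0.04366987776848926
```

```bash
python3 -m crank '[[[0,0,0,0,0,0,0.4],[0,0,0,0,0,0,0.4],[0,0,0,-15,0,0,0.4],[0,0,0,-35,0,0,0.4],[0,0,0,-60,0,0,0.4],[0,0,0,-60,0,0,0.4],[0,0,0,-60,0,0,0.4]]]' 30; python3 - <<'E'
from h import *
shot("wrist","k.png");s=state();print(s["tcp_pos"],s["force"],s["gripper_width"])
E
```

```text
t: 6.33
tcp_pos: [0.5804, 0.2623, 0.1051]
tool_rot: [0.421, 0.568, -0.42, 0.569]
force: [-0.5, -0.2, -1.6]
gripper_width: 0.0428
[0.57964026 0.26200771 0.10385632] [ 0.20123428  0.22678567 -0.56325578] 0.043041949293233676
```

View pics/k.png

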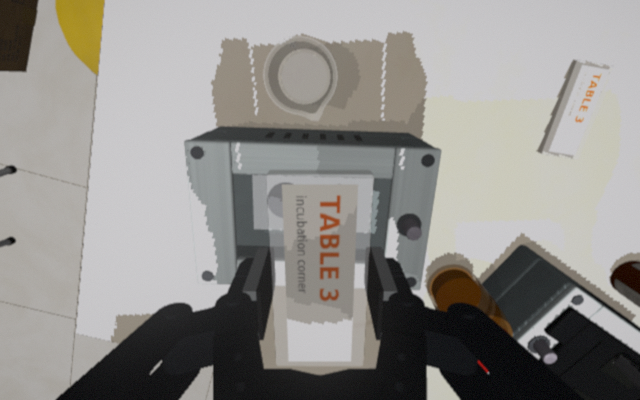

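```bash
python3 - <<'E'
from h import *
move([0.415,-0.2,0.13],0.) 
E
```

```text
turn [-7.298e+01  2.000e-02 -3.000e-02] shift [ -26.3 -292.6  393.6]
```

```bash
python3 -m crank '[[[0,0,0,-26,-20,27,0.4],[-7,0,0,-26,-293,394,0.4],[-14,0,0,-26,-293,394,0.4],[-21,0,0,-26,-293,394,0.4],[-28,0,0,-26,-293,394,0.4],[-35,0,0,-26,-293,394,0.4],[-42,0,0,-26,-293,394,0.4],[-49,0,0,-26,-293,394,0.4],[-56,0,0,-26,-293,394,0.4],[-63,0,0,-26,-293,394,0.4],[-70,0,0,-26,-293,394,0.4],[-73,0,0,-26,-293,394,0.4]]]' 40; python3 - <<'E'
from h import *
move([0.415,-0.2,-0.0],0.) 
E
```

```text
t: 7.38
tcp_pos: [0.4342, -0.1461, 0.1289]
tool_rot: [0.028, 0.707, -0.027, 0.706]
force: [0.7, -0.7, 0.6]
gripper_width: 0.0429
turn [-4.42 -0.08 -0.04] shift [128.9 -55.3 -14.8]
```

```bash
python3 -m crank '[[[-4,0,0,20,-54,-14,0.4],[-4,0,0,60,-54,-14,0.4],[-4,0,0,100,-54,-14,0.4],[-4,0,0,129,-54,-14,0.4],[-4,0,0,129,-54,-14,0.4],[-4,0,0,129,-54,-14,0.4]]]' 40; python3 - <<'E'
from h import *
shot("wrist","l.png");shot("side","l2.png");s=state();print(s["tcp_pos"],s["force"],s["gripper_width"])
a=cv2.imread("pics/l.png");b=cv2.imread("pics/l2.png")
cv2.imwrite("pics/l3.png",np.hstack([cv2.resize(a,(480,300)),cv2.resize(b[100:240,280:420],(300,300))]))
move([0.415,-0.2,-0.025],0.)
E
```

```text
t: 7.88
tcp_pos: [0.4156, -0.1966, -0.0005]
tool_rot: [0.005, 0.709, -0.003, 0.706]
force: [-1.0, 0.2, 0.7]
gripper_width: 0.0429
[ 0.41767654 -0.19759084  0.00196002] [-0.51854623 -0.2551004   0.37286122] 0.04299149657150707
turn [-0.69  0.04  0.02] shift [27.  -2.4 -2.7]
```

View pics/l3.png

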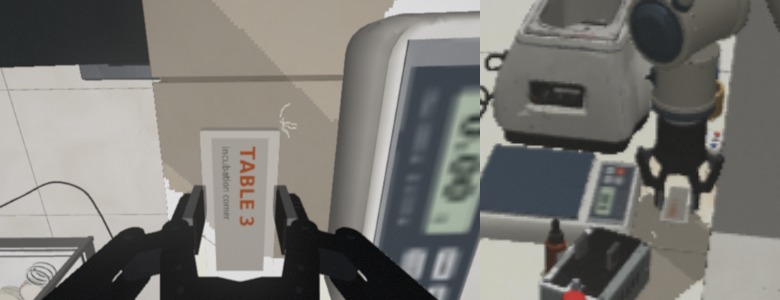

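```bash
python3 -m crank '[[[0,0,0,8,-1,-2,0.4],[0,0,0,15,-1,-2,0.4],[0,0,0,21,-1,-2,0.4],[0,0,0,24,-1,-2,0.4],[0,0,0,25,-1,-2,0.4],[0,0,0,25,-1,-2,0.4]]]' 40;  python3 - <<'E'
from h import *
shot("wrist","m.png");s=state();print(s["tcp_pos"],s["force"],s["gripper_width"])
E
```

```text
t: 8.48
tcp_pos: [0.4152, -0.1985, -0.0241]
tool_rot: [0.004, 0.707, -0.004, 0.707]
force: [-0.6, 0.8, 3.7]
gripper_width: 0.0421
[ 0.41519978 -0.19849545 -0.02415133] [-0.70101524  1.51737578  5.70803584] 0.04303613279758316
```

View pics/m.png

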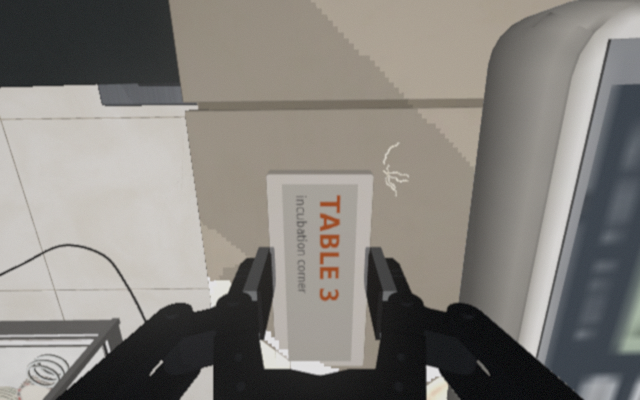

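```bash
python3 -m crank '[[[0,0,0,0,0,0,0.6],[0,0,0,0,0,0,0.6],[0,0,0,0,0,0,0.6],[0,0,0,-10,0,0,0.65],[0,0,0,-40,0,0,0.7],[0,0,0,-80,0,0,0.7],[0,0,0,-120,0,0,0.7],[0,0,0,-160,0,0,0.7],[0,0,0,-180,0,0,0.7],[0,0,0,-180,0,0,0.7]]]' 40;  python3 - <<'E'
from h import *
shot("wrist","n.png");s=state();print(s["tcp_pos"],s["force"],s["gripper_width"],s["qpos"])
move([0.52,0.015,0.158],np.radians(75))
E
```

```text
t: 9.37
tcp_pos: [0.4171, -0.1997, 0.16]
tool_rot: [0.003, 0.705, -0.006, 0.709]
force: [1.7, -0.5, -0.2]
gripper_width: 0.06
[ 0.41627296 -0.19927511  0.1578084 ] [ 0.29078026  0.47629525 -0.58526633] 0.05991813336696477 [-5.75955081e-01  3.32207768e-01  1.80425590e+00 -3.09111279e-05
  1.00041795e+00 -5.63496692e-01]
turn [-75.71   0.1    0.27] shift [ -0.3 215.5 101.1]
```

View pics/n.png

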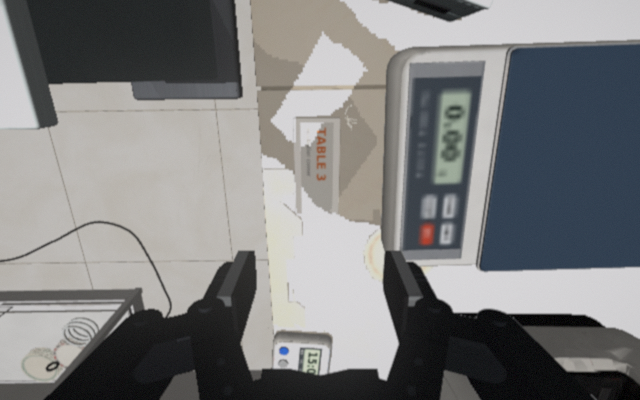

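```bash
python3 -m crank '[[[-7,0,0,-20,40,20,0.78],[-14,0,0,-20,80,40,0.78],[-21,0,0,-20,120,60,0.78],[-28,0,0,-20,150,80,0.78],[-35,0,0,-20,180,100,0.78],[-42,0,0,-20,215,100,0.78],[-49,0,0,-20,215,100,0.78],[-56,0,0,-10,215,100,0.78],[-63,0,0,0,215,100,0.78],[-70,0,0,0,215,100,0.78],[-77,0,0,0,215,100,0.78],[-84,0,0,0,215,100,0.78]]]' 40;  python3 -m crank '[[[-7,0,0,0,0,0,0.78],[-14,0,0,0,0,0,0.78],[-21,0,0,0,0,0,0.78],[-28,0,0,0,0,0,0.78],[-35,0,0,0,0,0,0.78],[-42,0,0,0,0,0,0.78],[-49,0,0,0,0,0,0.78],[-56,0,0,0,0,0,0.78],[-63,0,0,0,0,0,0.78],[-70,0,0,0,0,0,0.78],[-78,0,0,0,0,0,0.78],[-78,0,0,0,0,0,0.78]]]' 40; python3 - <<'E'
from h import *
s=state();print(s["qpos"],s["gripper_width"]);move([0.51,0.015,0.155],np.radians(162.4))
E
```

```text
t: 10.42
tcp_pos: [0.517, 0.0153, 0.1541]
tool_rot: [-0.471, 0.528, 0.472, 0.526]
force: [0.5, 0.5, -0.1]
gripper_width: 0.0668
t: 11.42
tcp_pos: [0.5172, 0.0152, 0.1544]
tool_rot: [-0.697, 0.113, 0.699, 0.113]
force: [0.0, 0.1, 0.1]
gripper_width: 0.0665
[-8.60138481e-02  4.10641174e-01  1.67524144e+00  3.15859622e-05
  1.05782749e+00 -2.90764285e+00] 0.06645449296279947
turn [-0.73  0.12 -0.03] shift [-0.6  2.5  6.7]
```

```bash
python3 -m crank '[[[-0.7,0,0,0,2.5,6.7,0.78],[-0.7,0,0,0,2.5,6.7,0.78],[-0.7,0,0,0,2.5,6.7,0.78],[-0.7,0,0,0,2.5,6.7,0.78]]]' 40; python3 - <<'E'
from h import *
shot("wrist","p.png");shot("top","p2.png");s=state();print(s["tcp_pos"],s["gripper_width"])
a=cv2.imread("pics/p.png");b=cv2.imread("pics/p2.png")
cv2.imwrite("pics/p1.png",cv2.resize(a[40:310,190:450],None,fx=2.2,fy=2.2,interpolation=cv2.INTER_CUBIC))
E
```

```text
t: 11.75
tcp_pos: [0.5106, 0.0149, 0.1556]
tool_rot: [-0.698, 0.111, 0.698, 0.112]
force: [-0.0, 0.3, 0.1]
gripper_width: 0.0669
[0.51081459 0.01494964 0.15569093] 0.06633027317961797
```

View pics/p.png

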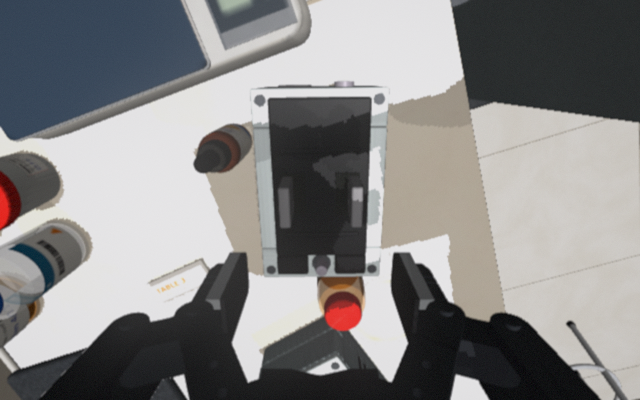

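View pics/p1.png

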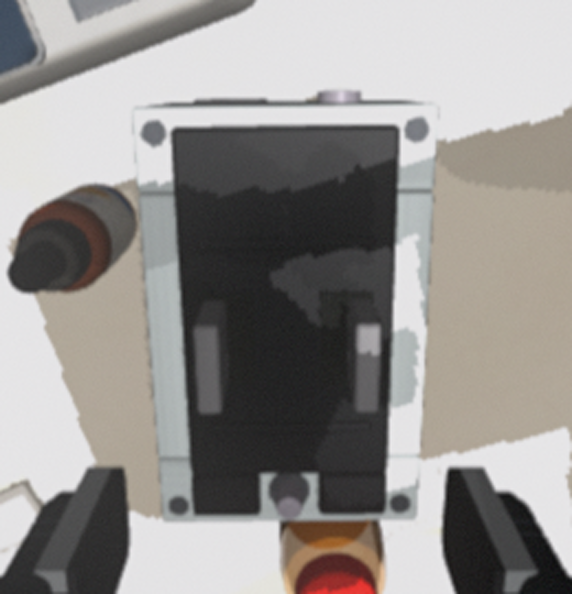

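```bash
python3 - <<'E'
from h import *
c=load("p.png")
g=lambda u,v:((u+.5)/2.2-.5+190,(v+.5)/2.2-.5+40)
P=lambda u,v,z:px2w(c,g(u,v),z)
def ang(v):return np.degrees(np.arctan2(v[1],v[0]))
sc=np.array([P(*q,.07) for q in [(154,132),(417,129),(178,505),(400,502)]])
print(sc.round(4));C=sc.mean(0);x=(sc[2]+sc[3]-sc[0]-sc[1]);print("C",C.round(4),"yaw",ang(x))
st=P(289,507,.084);print("stud",st.round(4),np.linalg.norm((st-C)[:2]),ang(st-C))
t=np.array([P(*q,.106) for q in [(208,325),(208,413),(368,325),(367,412)]]);T=t.mean(0)
print("tabs mid",T.round(4),"len",np.linalg.norm(t[1]-t[0]),"sep",np.linalg.norm(t[2]+t[3]-t[0]-t[1])/2,"yaw jaw",ang(t[0]+t[1]-t[2]-t[3]), "x",ang(t[1]+t[3]-t[0]-t[2]))
p=np.array([P(*q,.076) for q in [(173,128),(397,125),(195,514),(387,512)]]);print("plate mid",p.mean(0).round(4),ang(p[2]+p[3]-p[0]-p[1]),np.linalg.norm(p[2]+p[3]-p[0]-p[1])/2,np.linalg.norm(p[1]-p[0]),np.linalg.norm(p[3]-p[2]))
print("cover-C in head frame", R.from_euler('z',-ang(x),degrees=True).apply(p.mean(0)-C), R.from_euler('z',-ang(x),degrees=True).apply(T-C))
E
```

```text
[[ 0.5308 -0.0646  0.07  ]
 [ 0.4487 -0.0387  0.07  ]
 [ 0.5733  0.069   0.07  ]
 [ 0.4908  0.0947  0.07  ]]
C [0.5109 0.0151 0.07  ] yaw 72.42333663641162
stud [0.5298 0.075  0.084 ] 0.06282369957211202 72.43257919898751
tabs mid [0.5108 0.015  0.106 ] len 0.02949789680811121 sep 0.04975949743636549 yaw jaw -17.952205590339553 x 71.60840699206183
plate mid [0.5104 0.0147 0.076 ] 72.78081932594341 0.14204826355815664 0.07143342953686085 0.07327028791112725
cover-C in head frame [-0.00056507  0.00029651  0.006     ] [-1.47357874e-04  9.47198269e-06  3.60000000e-02]
```

```bash
python3 -m crank '[[[0,0,0,35,0,0,0.78],[0,0,0,70,0,0,0.78],[0,0,0,92,0,0,0.78],[0,0,0,102,0,0,0.78],[0,0,0,102,0,0,0.78],[0,0,0,102,0,0,0.78],[0,0,0,102,0,0,0.78]]]' 60; python3 - <<'E'
from h import *
shot("wrist","q.png");s=state();print(s["tcp_pos"],s["force"],s["gripper_width"])
a=cv2.imread("pics/q.png")
cv2.imwrite("pics/q1.png",cv2.resize(a[120:390,190:450],None,fx=2.2,fy=2.2,interpolation=cv2.INTER_CUBIC))
E
```

```text
t: 12.43
tcp_pos: [0.5116, 0.0149, 0.0549]
tool_rot: [0.699, -0.111, -0.698, -0.111]
force: [0.5, -0.7, -0.4]
gripper_width: 0.0666
[0.51175353 0.01485316 0.05508156] [0.47876149 0.8188869  0.18880565] 0.06669263865822375
```

View pics/q1.png

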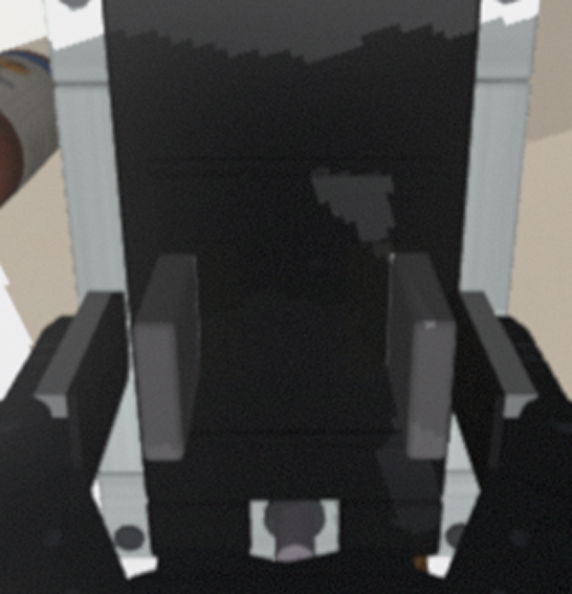

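```bash
python3 -m crank '[[[0,0,0,0,0,0,0.6],[0,0,0,0,0,0,0.4],[0,0,0,0,0,0,0.4],[0,0,0,0,0,0,0.4],[0,0,0,0,0,0,0.4],[0,0,0,0,0,0,0.4]]]' 60; python3 - <<'E'
from h import *
shot("wrist","r.png");s=state();print(s["tcp_pos"],s["force"],s["gripper_width"],s["wrist_torque"])
a=cv2.imread("pics/r.png")
cv2.imwrite("pics/r1.png",cv2.resize(a[120:390,190:450],None,fx=2.2,fy=2.2,interpolation=cv2.INTER_CUBIC))
E
```

```text
t: 12.98
tcp_pos: [0.5114, 0.015, 0.0556]
tool_rot: [0.699, -0.111, -0.698, -0.111]
force: [-6.9, 1.2, 30.5]
gripper_width: 0.04
[0.51138012 0.01494597 0.05564451] [-6.55972763  1.19512734 29.27260656] 0.04002708342890452 [0.19455943 1.28848334 0.15420211]
```

View pics/r1.png

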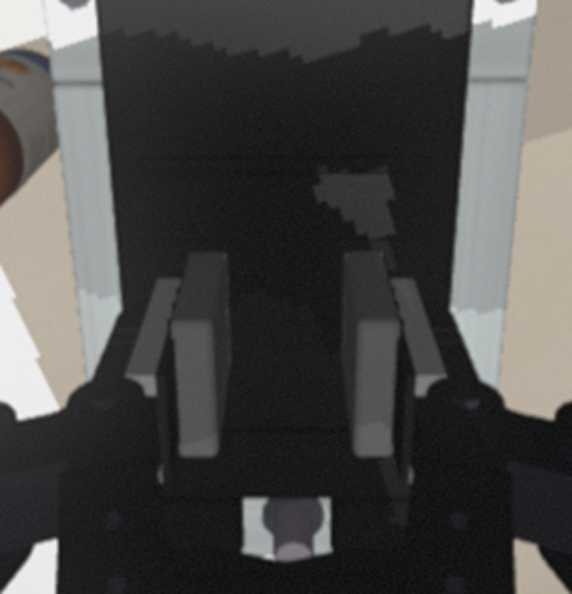

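```bash
python3 -m crank '[[[0,0,0,-3,0,0,0.4],[0,0,0,-6,0,0,0.4],[0,0,0,-12,0,0,0.4],[0,0,0,-20,0,0,0.4],[0,0,0,-20,0,0,0.4],[0,0,0,-20,0,0,0.4]]]' 60; python3 - <<'E'
from h import *
shot("wrist","r2.png");s=state();print(s["tcp_pos"],s["force"],s["gripper_width"],s["wrist_torque"])
E
```

```text
t: 13.53
tcp_pos: [0.5112, 0.0149, 0.0743]
tool_rot: [0.699, -0.111, -0.698, -0.111]
force: [0.2, -0.2, -1.9]
gripper_width: 0.0401
[0.51086148 0.01491841 0.07389594] [ 0.25810534  0.44079871 -1.10588227] 0.039248391544920956 [-0.03589043 -0.0266184   0.03979664]
```

View pics/r2.png

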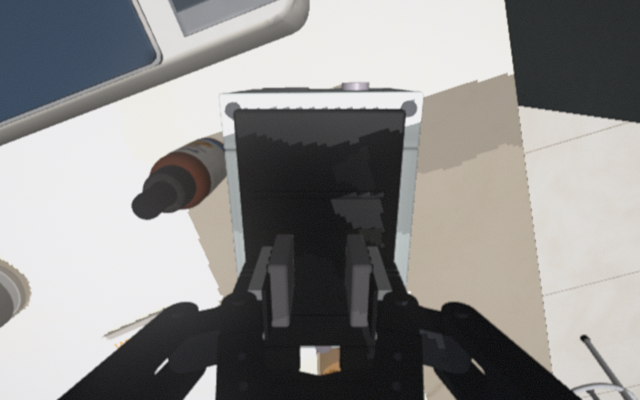

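```bash
cat >> h.py <<'E'
def tgt(pos,dyaw=0):
    s=state();return move(pos,Rt=R.from_euler('z',dyaw,degrees=True)*R.from_quat(s["tool_rot"]))
E
python3 - <<'E'
from h import *
tgt([0.5762,0.2656,0.155],-147.28)
print(state()["qpos"])
E
```

```text
turn [1.4728e+02 2.0000e-02 8.0000e-02] shift [ -81.1 -258.6   15.3]
[-8.76794085e-02  5.21411075e-01  1.77268055e+00 -1.58059501e-05
  8.46941609e-01 -2.91486854e+00]
```

```bash
python3 -m crank '[[[0,0,0,-40,0,0,0.4],[0,0,0,-70,0,0,0.4],[7,0,0,-81,-10,1,0.4],[14,0,0,-81,-40,3,0.4],[21,0,0,-81,-70,5,0.4],[28,0,0,-81,-100,7,0.4],[35,0,0,-81,-130,9,0.4],[42,0,0,-81,-160,11,0.4],[49,0,0,-81,-190,13,0.4],[56,0,0,-81,-220,15,0.4],[63,0,0,-81,-250,15,0.4],[70,0,0,-81,-258,15,0.4]]]' 60; python3 -m crank '[[[7,0,0,0,0,0,0.4],[14,0,0,0,0,0,0.4],[21,0,0,0,0,0,0.4],[28,0,0,0,0,0,0.4],[35,0,0,0,0,0,0.4],[42,0,0,0,0,0,0.4],[49,0,0,0,0,0,0.4],[56,0,0,0,0,0,0.4],[63,0,0,0,0,0,0.4],[70,0,0,0,0,0,0.4],[77.3,0,0,0,0,0,0.4],[77.3,0,0,0,0,0,0.4]]]' 60; python3 - <<'E'
from h import *
s=state();print(s["qpos"],s["gripper_width"]);x=R.from_quat(s["tool_rot"]).as_matrix();print(x.round(3),np.degrees(np.arctan2(x[1,2],x[0,2])))
shot("wrist","s.png")
E
```

```text
t: 14.58
tcp_pos: [0.5768, 0.2688, 0.1541]
tool_rot: [-0.507, 0.492, 0.508, 0.493]
force: [-1.4, -0.6, -1.6]
gripper_width: 0.0391
t: 15.58
tcp_pos: [0.576, 0.2648, 0.1541]
tool_rot: [-0.088, 0.702, 0.088, 0.701]
force: [0.2, 1.0, -1.1]
gripper_width: 0.0395
[3.36804884e-01 5.60156952e-01 1.38616669e+00 2.17956715e-05
 1.19617786e+00 8.73948650e-02] 0.03951318471388087
[[-0.001 -0.247  0.969]
 [-0.     0.969  0.247]
 [-1.    -0.    -0.001]] 14.289682427869964
```

View pics/s.png

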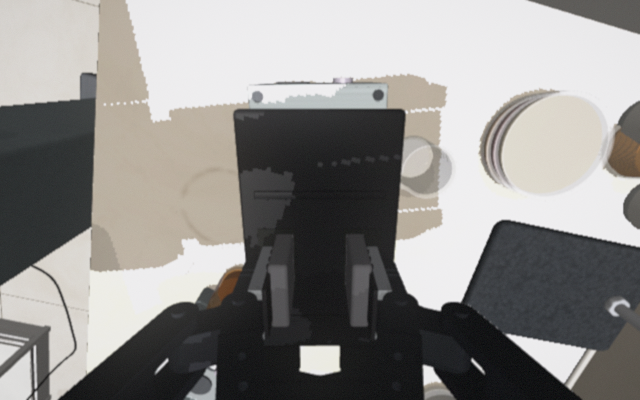

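```bash
python3 - <<'E'
from h import *
a=cv2.imread("pics/s.png");b=cv2.imread("pics/p.png")
k=lambda im:cv2.resize(im[75:125,225:415],None,fx=4,fy=4,interpolation=cv2.INTER_CUBIC)
cv2.imwrite("pics/s1.png",np.vstack([k(a),k(b)]))
E
```

```text
(no output)
```

View pics/s1.png

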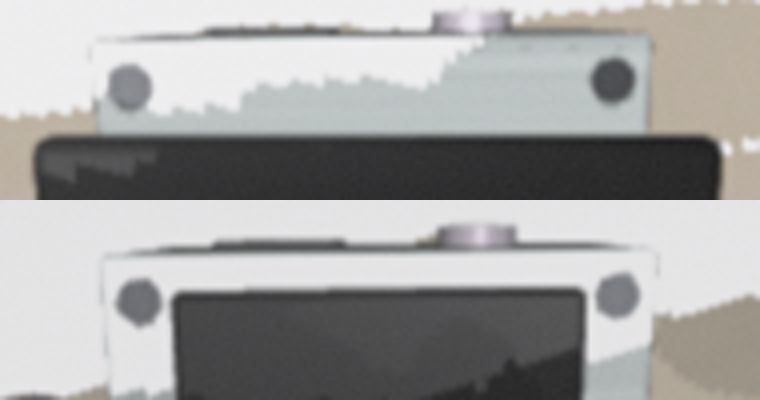

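```bash
python3 - <<'E'
from h import *
g=lambda u,v:((u+.5)/4-.5+225,(v+.5)/4-.5+75)
def ang(v):return np.degrees(np.arctan2(v[1],v[0]))
def mid(f,px):
    c=load(f);s=np.load("pics/"+f+".npy",allow_pickle=True).item()["s"]
    a,b=[px2w(c,g(*q),.07) for q in px]
    m=(a+b)/2;d=a-b;Rm=R.from_quat(s["tool_rot"]);yaw=ang(Rm.as_matrix()[:,2])
    h=R.from_euler('z',-(ang(d)),degrees=True) # frame y?? along a-b
    print(f,"mid",m.round(4),"len",np.linalg.norm(d).round(4),"linedir",ang(d).round(2),"toolyaw",yaw.round(2),"tcp rel mid in line frame",h.apply(s["tcp_pos"]-m).round(4),s["tcp_pos"].round(4))
    return m,ang(d)
m1,a1=mid("p.png",[(139,102),(617,96)]) if False else (None,None)
# p crop lower half: subtract 200 rows
mid("s.png",[(130,87),(612,79)])
mid("p.png",[(139,302-200),(617,296-200)])
c=load("s.png");s=np.load("pics/s.png.npy",allow_pickle=True).item()["s"]
zt=s["tcp_pos"][2]+.0204
a,b=[px2w(c,g(*q),zt) for q in [(36,137),(720,137)]]
Rm=R.from_quat(s["tool_rot"])
print("plate far edge in tool",(Rm.inv().apply(a-s["tcp_pos"])*1000).round(1),(Rm.inv().apply(b-s["tcp_pos"])*1000).round(1))
E
```

```text
s.png mid [0.5576 0.3334 0.07  ] len 0.086 linedir -164.79 toolyaw 14.29 tcp rel mid in line frame [0.0002 0.071  0.0841] [0.576  0.2648 0.1541]
p.png mid [ 0.4901 -0.0515  0.07  ] len 0.0861 linedir -17.45 toolyaw 161.86 tcp rel mid in line frame [-0.0003  0.0695  0.0856] [0.5106 0.0149 0.1556]
plate far edge in tool [-20.4  70.6 -35.3] [-20.4  70.6  36.4]
```

```bash
python3 -m crank '[[[-0.9,0,0,25,0.9,0,0.4],[-0.9,0,0,50,0.9,0,0.4],[-0.9,0,0,70,0.9,0,0.4],[-0.9,0,0,78,0.9,0,0.4],[-0.9,0,0,78,0.9,0,0.4],[-0.9,0,0,78,0.9,0,0.4],[-0.9,0,0,78,0.9,0,0.4]]]' 60; python3 - <<'E'
from h import *
s=state();print(s["tcp_pos"],s["force"],s["gripper_width"]);x=R.from_quat(s["tool_rot"]).as_matrix();print(np.degrees(np.arctan2(x[1,2],x[0,2])))
shot("wrist","t.png");shot("side","t2.png");shot("top","t3.png")
a=cv2.imread("pics/t.png");b=cv2.imread("pics/t2.png")
cv2.imwrite("pics/t1.png",np.hstack([cv2.resize(a,(480,300)),cv2.resize(b[200:320,230:350],(300,300))]))
E
```

```text
t: 16.22
tcp_pos: [0.5769, 0.2661, 0.078]
tool_rot: [-0.096, 0.7, 0.096, 0.701]
force: [0.5, 0.4, -0.7]
gripper_width: 0.0391
[0.57685374 0.26607299 0.07796188] [ 0.51055885  0.43608578 -0.74483448] 0.03909984302205077
15.65894212302958
```

View pics/t.png

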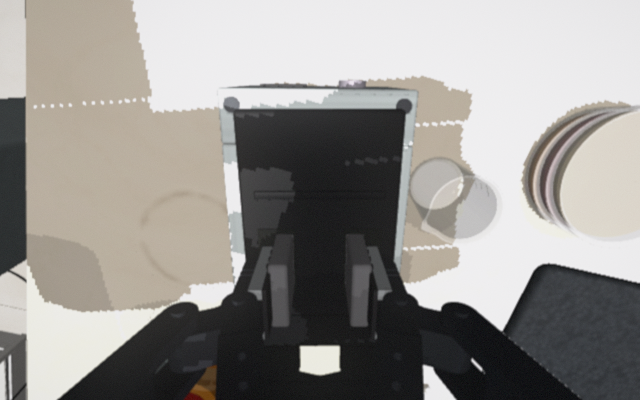

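View pics/t1.png

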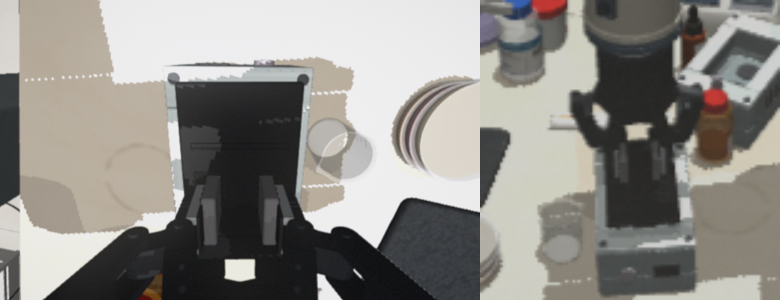

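```bash
python3 - <<'E'
from h import *
a=cv2.imread("pics/t.png");b=cv2.imread("pics/r2.png")
k=lambda im:cv2.resize(im[75:125,210:430],None,fx=3.6,fy=3.6,interpolation=cv2.INTER_CUBIC)
cv2.imwrite("pics/t4.png",np.vstack([k(a),k(b)]))
E
```

```text
(no output)
```

View pics/t4.png

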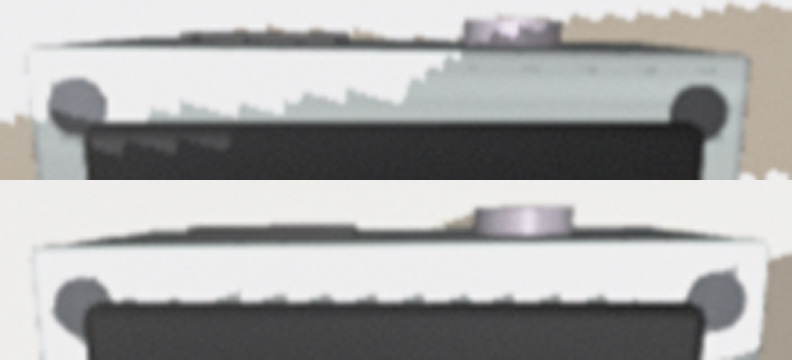

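```bash
cat > m.py <<'E'
from h import *
def ang(v):return np.degrees(np.arctan2(v[1],v[0]))
def mid(f,px,u0,v0,sc):
    g=lambda u,v:((u+.5)/sc-.5+u0,(v+.5)/sc-.5+v0)
    c=load(f);s=np.load("pics/"+f+".npy",allow_pickle=True).item()["s"]
    a,b=[px2w(c,g(*q),.07) for q in px]
    m=(a+b)/2;d=a-b;yaw=ang(R.from_quat(s["tool_rot"]).as_matrix()[:,2])
    h=R.from_euler('z',-(ang(d)),degrees=True)
    print(f,"mid",m.round(4),"len",np.linalg.norm(d).round(4),"linedir",ang(d).round(2),"toolyaw-line",(yaw-ang(d)).round(2),"tcp rel mid",(h.apply(s["tcp_pos"]-m)*1000).round(2))
E
python3 - <<'E'
from m import *
mid("t.png",[(77,107),(698,112)],210,75,3.6)
mid("r2.png",[(82,127),(717,121)],210,75,3.6)
E
```

```text
t.png mid [0.5576 0.3334 0.07  ] len 0.0862 linedir -164.79 toolyaw-line 180.45 tcp rel mid [-0.9  70.02  7.96]
r2.png mid [ 0.49   -0.0516  0.07  ] len 0.0866 linedir -17.48 toolyaw-line 179.46 tcp rel mid [ 0.17 69.77  4.29]
```

```bash
python3 -m crank '[[[0.45,0,0,0,0,-1,0.4],[0.45,0,0,0,0,-1,0.4],[0.45,0,0,5,0,-1,0.4],[0.45,0,0,10,0,-1,0.4],[0.45,0,0,14,0,-1,0.4],[0.45,0,0,14,0,-1,0.4],[0.45,0,0,14,0,-1,0.4]]]' 60; python3 - <<'E'
from h import *
s=state();print(s["tcp_pos"],s["force"],s["wrist_torque"],s["gripper_width"])
shot("wrist","u.png")
a=cv2.imread("pics/u.png")
cv2.imwrite("pics/u1.png",cv2.resize(a[75:125,210:430],None,fx=3.6,fy=3.6,interpolation=cv2.INTER_CUBIC))
E
```

```text
t: 16.95
tcp_pos: [0.5748, 0.2654, 0.0621]
tool_rot: [-0.093, 0.701, 0.093, 0.701]
force: [-0.5, -1.4, -1.3]
gripper_width: 0.0394
[0.5747883  0.26541599 0.06214475] [-0.52485194 -1.40811715 -1.25997379] [0.0228372  0.04818462 0.04540377] 0.03937188685923808
```

View pics/u1.png

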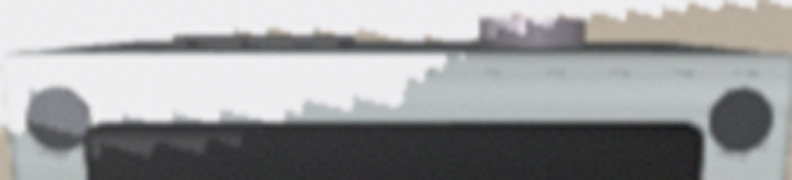

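```bash
python3 - <<'E'
from m import *
mid("u.png",[(58,118),(741,119)],210,75,3.6)
E
python3 -m crank '[[[0,0,0,2,0,0,0.4],[0,0,0,4,0,0,0.4],[0,0,0,6,0,0,0.4],[0,0,0,7,0,0,0.4],[0,0,0,7,0,0,0.4],[0,0,0,7,0,0,0.4]]]' 60; python3 - <<'E'
from h import *
s=state();print(s["tcp_pos"],s["force"],s["wrist_torque"],s["gripper_width"])
shot("wrist","v.png")
E
```

```text
u.png mid [0.5577 0.3334 0.07  ] len 0.0863 linedir -164.94 toolyaw-line 180.07 tcp rel mid [ 1.12 70.11 -7.86]
t: 17.5
tcp_pos: [0.5751, 0.2655, 0.0561]
tool_rot: [-0.093, 0.701, 0.093, 0.701]
force: [-2.8, -1.5, 6.5]
gripper_width: 0.039
[0.57506671 0.2655451  0.05609068] [-2.7846775  -1.5439207   6.45405359] [-0.11426027  0.42410703 -0.01271706] 0.03900999938526727
```

View pics/v.png

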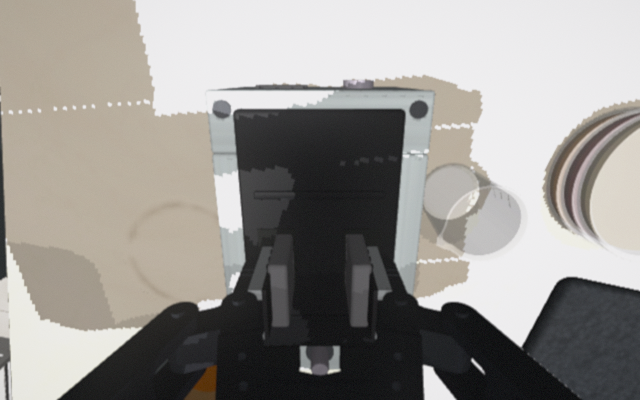

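```bash
python3 -m crank '[[[0,0,0,1,0,0,0.4],[0,0,0,1.5,0,0,0.4],[0,0,0,1.5,0,0,0.4],[0,0,0,1.5,0,0,0.4]]]' 40; python3 - <<'E'
from h import *
s=state();print(s["tcp_pos"],s["force"],s["wrist_torque"],s["gripper_width"])
E
```

```text
t: 17.88
tcp_pos: [0.5751, 0.2656, 0.0559]
tool_rot: [-0.093, 0.701, 0.093, 0.701]
force: [-9.0, -3.4, 28.4]
gripper_width: 0.0393
[0.57514723 0.26557617 0.05594254] [-9.04157643 -3.39484326 28.41072474] [-0.67059246  1.58593705  0.04384483] 0.03929299801318707
```

```bash
python3 -m crank '[[[0,0,0,-1,0,0,0.45],[0,0,0,-1,0,0,0.55],[0,0,0,-1,0,0,0.65],[0,0,0,-1,0,0,0.75],[0,0,0,-1,0,0,0.78],[0,0,0,-1,0,0,0.78],[0,0,0,-1,0,0,0.78],[0,0,0,-1,0,0,0.78]]]' 40; python3 - <<'E'
from h import *
s=state();print(s["tcp_pos"],s["force"],s["wrist_torque"],s["gripper_width"])
shot("wrist","w.png")
E
```

```text
t: 18.55
tcp_pos: [0.5751, 0.2656, 0.0551]
tool_rot: [-0.093, 0.701, 0.093, 0.701]
force: [-0.0, 0.0, -0.4]
gripper_width: 0.0662
[0.57508758 0.26555529 0.05512447] [-0.01460197  0.0307109  -0.39567737] [0.00834666 0.02574756 0.0332488 ] 0.06615818031640378
```

View pics/w.png

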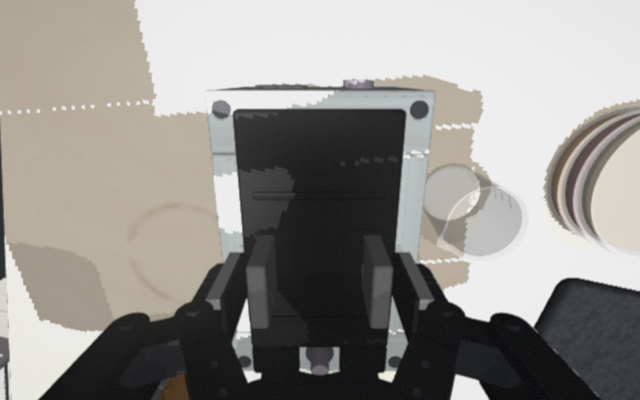

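Tabs have sprung out (inner gap 275–365 px versus 293–347 before), and the plate has not moved. I'll lift straight off and measure.

```bash
python3 -m crank '[[[0,0,0,-10,0,0,0.78],[0,0,0,-30,0,0,0.78],[0,0,0,-60,0,0,0.78],[0,0,0,-90,0,0,0.78],[0,0,0,-100,0,0,0.78],[0,0,0,-100,0,0,0.78],[0,0,0,-100,0,0,0.78],[0,0,0,-100,0,0,0.78]]]' 40; python3 - <<'E'
from h import *
s=state();print(s["tcp_pos"],s["force"],s["gripper_width"])
shot("wrist","x.png");shot("side","x2.png");shot("top","x3.png")
a=cv2.imread("pics/x.png")
cv2.imwrite("pics/x1.png",cv2.resize(a[40:310,190:450],None,fx=2.2,fy=2.2,interpolation=cv2.INTER_CUBIC))
b=cv2.imread("pics/x2.png");t=cv2.imread("pics/x3.png")
cv2.imwrite("pics/x4.png",np.hstack([cv2.resize(b[90:330,150:420],(400,356)),cv2.resize(t[100:290,140:480],(400,356))]))
E
```

```text
t: 19.27
tcp_pos: [0.5744, 0.2653, 0.1543]
tool_rot: [-0.093, 0.701, 0.093, 0.7]
force: [0.1, -0.5, -0.2]
gripper_width: 0.0666
[0.57444791 0.26531828 0.15433937] [ 0.05731423 -0.47501851 -0.18950833] 0.06655678276728533
```

View pics/x1.png

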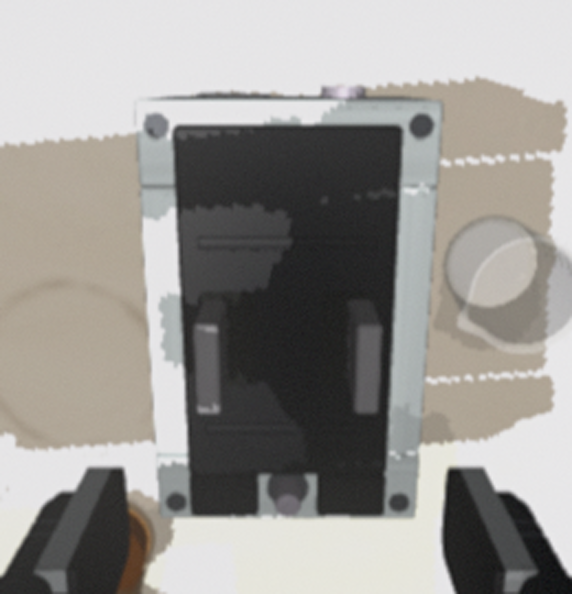

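View pics/x4.png

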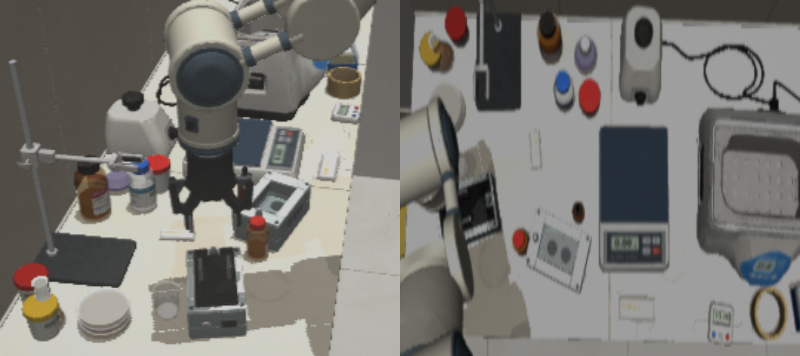

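```bash
python3 - <<'E'
from m import *
c=load("x.png")
g=lambda u,v:((u+.5)/2.2-.5+190,(v+.5)/2.2-.5+40)
P=lambda u,v,z:px2w(c,g(u,v),z)
sc=np.array([P(*q,.07) for q in [(156,126),(421,126),(176,502),(399,502)]])
C=sc.mean(0);x=sc[2]+sc[3]-sc[0]-sc[1];h=R.from_euler('z',-ang(x),degrees=True)
p=np.array([P(*q,.076) for q in [(174,127),(402,125),(193,514),(386,514)]])
t=np.array([P(*q,.106) for q in [(195,325),(196,412),(380,325),(377,412)]])
n=np.array([P(*q,.076) for q in [(259,474),(318,474)]])
print("C",C.round(4),ang(x).round(2),"plate mid in head mm",(h.apply(p.mean(0)-C)*1000).round(2),"yaw diff",ang(p[2]+p[3]-p[0]-p[1])-ang(x))
print("tabs mid",(h.apply(t.mean(0)-C)*1000).round(2),"outer sep",np.linalg.norm(t[0]+t[1]-t[2]-t[3])/2)
print("notch bottom",(h.apply(n.mean(0)-C)*1000).round(2),"width",np.linalg.norm(n[1]-n[0]))
E
```

```text
C [0.5759 0.2656 0.07  ] -74.93 plate mid in head mm [0.61 0.29 6.  ] yaw diff 0.3818351128962121
tabs mid [ 0.77 -0.36 36.  ] outer sep 0.05672701890139097
notch bottom [54.37  0.34  6.  ] width 0.02195508167171995
```

```bash
python3 - <<'E'
from cell import finish_job
print(finish_job())
E
```

```text
the job is handed in; nothing more can be done
None
```

I handed the job in at about 19.4 s. The sign lies flat on the bench in front of the scale. The cover sits in the open head's window with its notch round the stud and both tabs sprung out. `finish_job()` gives no verdict, so this rests on my own checks.

**What I did:** I gripped the larger "TABLE 3" sign across its width and laid it at about x 0.415, y -0.20. I left the smaller copy on the bench alone. I then pinched the cover's tabs, lifted it, turned it 147° and lowered it into the window. The tool read 28 N upward with no further travel, so the plate was seated with the tabs still pinched before I let go.

**Last checks, from the wrist camera:**

| Check | Measured | Limit |
|---|---|---|
| Cover middle to window centre | about 0.7 mm | 6 mm |
| Cover turned relative to the head | 0.4° | none set |
| Tabs' outer faces apart (58 mm when free) | 56.7 mm | within 3 mm of free, each tab |
| Notch bottom from window centre (should be 54 mm) | 54.4 mm, 0.3 mm off the centre line | 8 mm for the notch point |

- **Clearance:** the gripper was about 100 mm clear of the cover, with no force on it.
- **Bystanders:** none looked moved or tipped in the final side and top pictures. I judged that by eye, and the arm hid the far left of the top view.

**Disagreement with the description:** in the pictures, and on touching the sign, the fingertips stood about 27 mm behind the reported TCP at a 42 mm opening. The description puts them 14 mm ahead. My first close on the sign therefore missed above it, and the second pressed its top with about 6 N. I worked from the observed offset after that.

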